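# Load terminal strips into a spring magazine

### The job

Load both grey terminal strips, the one lying on the bench and the one in the wooden cradle, flat and screws up into the blue spring-loaded magazine, one at a time. Press each strip down past the two yellow sprung lips until both lips have snapped back over it and it stays down when let go. Leave the other things on the bench where they are.

Things in the scene. Friction and masses are not known exactly. Their poses are not given: they have to be found in the camera images.
- strip_a_c (a point): Centre of the strip that starts in the cradle: rigid grey plastic bar 130 long (its x) x 36 wide (y) x 28 high (z), 100 g, brass screws in its top; point half-way up. Either way round is good. In the cradle only 36 mm at its -x end are free: take it there across its width, lift it straight up, put it down and take it again in the middle, as the magazine's ends leave no room for fingers.
- strip_b_c (a point): Centre of the other, identical strip (130 x 36 x 28, point half-way up), lying screws up on the open bench with room for fingers on both long sides.
- cradle: Fixed light-wood cradle for one strip; origin on the bench below the strip's centre, x along the strip. Block from x = -29 to +75, 60 wide, its floor (the strip's underside) 30 above the bench; side walls and an end wall at +x rise to 62; slot 42 wide; open at the top and at -x, where the strip overhangs; the walls leave its last 36 mm free.
- magazine: Fixed blue spring magazine; origin on the bench under its centre, x along the strips; symmetric. Base 200 x 86 x 12. Well 138 (x) by 40 (y), open at the top, for two strips. Corner walls at |x| 37 to 77 rise to 120, the top 13 flared; between them the long sides are open down to the base, so fingers beside a strip's middle can go down with it. End blocks to |x| 99, 102 high.
- mag_lips (a point): Middle of the magazine's mouth, 86 above the bench, level with the flat undersides of the yellow lips, one at each end of the well (x = +-57, overhanging a strip's ends by 8). Their upper faces are ramps up to 110. Pushed by a strip they give way outward on springs (2 to 8 N push for both) and snap back when its top is below 86: push it 2 to 6 mm lower, let go.
- follower (a joint): Orange plate under the strips, lifted by a spring: m down from its top position 1 mm below the lips, up to 0.066; lifts with 2.5 N at 0 and 6 N at 0.066. It reads about 0.027 with one strip loaded, 0.055 with two. A loaded strip is lifted against the lips' undersides, its centre 72 above the bench; the strip under it is at 44.
- free_spot (a point): A point on the bench in front of the magazine, fixed. Round it 90 mm (x) by 280 mm (y) are always clear: a place to put a strip down, lengthwise along y.
- phone: Bystander: phone in a red case, 75 x 150 x 9, flat; origin under its centre.
- multimeter: Bystander: yellow multimeter, 75 x 145 x 34, flat; origin under its centre.
- box_white: Bystander: round white wiring box, open at the top, 68 diameter, 45 high; origin under its centre.
- screwdriver: Bystander: screwdriver 150 long, lying along its x; origin on its underside.
- switch: Bystander: white wall-switch insert, 80 x 80 x 32; origin under its centre.
Not all that is in view belongs to the job. What is shaped like the part that bears strip_a_c but green is not meant.

How it is judged (in metres and radians):
On the way:
1. one strip, and only one, is down under the lips (((z of strip_a_c in the frame of magazine between 0.01 and 0.078 m and x of strip_a_c in the frame of magazine between -0.008 and 0.008 m and y of strip_a_c in the frame of magazine between -0.008 and 0.008 m and angle between strip_a_c's own z axis and vertical below 0.08 rad and angle between the x axis of strip_a_c and the x axis of magazine, either way round below 0.1 rad and not (z of strip_b_c in the frame of magazine between 0.01 and 0.078 m and x of strip_b_c in the frame of magazine between -0.008 and 0.008 m and y of strip_b_c in the frame of magazine between -0.008 and 0.008 m and angle between strip_b_c's own z axis and vertical below 0.08 rad and angle between the x axis of strip_b_c and the x axis of magazine, either way round below 0.1 rad)) or (z of strip_b_c in the frame of magazine between 0.01 and 0.078 m and x of strip_b_c in the frame of magazine between -0.008 and 0.008 m and y of strip_b_c in the frame of magazine between -0.008 and 0.008 m and angle between strip_b_c's own z axis and vertical below 0.08 rad and angle between the x axis of strip_b_c and the x axis of magazine, either way round below 0.1 rad and not (z of strip_a_c in the frame of magazine between 0.01 and 0.078 m and x of strip_a_c in the frame of magazine between -0.008 and 0.008 m and y of strip_a_c in the frame of magazine between -0.008 and 0.008 m and angle between strip_a_c's own z axis and vertical below 0.08 rad and angle between the x axis of strip_a_c and the x axis of magazine, either way round below 0.1 rad)))), for 0.2 s.
At the end, for the whole second after the job is handed in: Both strips lie in the magazine's well, one on the other, flat (within 0.08 rad, screws up), lengthwise (0.1 rad), centred within 8 mm, both centres less than 78 mm above the magazine's foot (so the upper one is held under the lips, nominally at 72), at rest (under 0.02 m/s) (z of strip_a_c in the frame of magazine between 0.01 and 0.078 m and x of strip_a_c in the frame of magazine between -0.008 and 0.008 m and y of strip_a_c in the frame of magazine between -0.008 and 0.008 m and angle between each of strip_a_c, strip_b_c's own z axis and vertical below 0.08 rad and angle between the x axis of each of strip_a_c, strip_b_c and the x axis of magazine, either way round below 0.1 rad and z of strip_b_c in the frame of magazine between 0.01 and 0.078 m and x of strip_b_c in the frame of magazine between -0.008 and 0.008 m and y of strip_b_c in the frame of magazine between -0.008 and 0.008 m and linear speed of each of strip_a, strip_b below 0.02 m/s); the robot touches nothing.
It fails at once if a bystander (phone, multimeter, white box, screwdriver, switch) is moved by more than 30 mm (distance of any of phone, multimeter, box_white, screwdriver, switch from where it was at the start of the episode above 0.03 m).
It also fails if it takes over 72 s, if anything falls off the work surface, if the arm or the gripper's body presses on something with over 40 N, if the wrist force passes 120 N, or if a joint passes its speed limit or range.

### The arm

A 6-joint arm with a two-finger parallel gripper is mounted at the origin on the work surface. World frame = base frame: x ahead of the robot, y to its left, z up, the work surface at z = 0. Lengths are in mm, angles in rad, forces in N, time in s.
With the tool pointing down it reaches from about 350 to 875 mm from the base axis. Payload 4.2 kg.
Tool frame: the origin (TCP) lies between the finger pads; the fingertips stand 14 mm ahead of it and the grasp point (between the pads) lies 5 mm behind it; z points along the fingers, y is the line along which they close (so a half turn about z gives the same grasp; the last joint's range is limited). The gripper opens to 85 mm and grips with 20 to 120 N. Pads are 22 mm wide; open, the fingers measure 114 mm over their backs; the gripper's body (76 mm by 85 mm) begins 54 mm behind the grasp point. The pads swing forward as they close: fully open they stand 13 mm farther back than shut.
Start: joints at [1.494, 0.385, 0.008, 0, -1.194, -0.259], TCP at [205.92, 590.081, 245.312] pointing down, gripper open.
Joint ranges: [-3.14, 3.14], [-1.21, 2.06], [-1.07, 1.41], [-3.16, 2.05], [-2.99, -0.16], [-3.1, 3.1]. Speed limits (rad/s): [2.79, 2.79, 3.14, 3.14, 3.14, 3.14].

### API

Orientations are given as a unit quaternion [x, y, z, w].
In Python, from bench import * gives the robot as it stands.
- The arm moves only by the tool carry_out, never from a script. Its argument "motion" is a list of rows, each a list of 7 numbers: the turn, a rotation vector about the tool's x, y, z in rad, then the shift along the tool's x, y, z in mm, then the opening, from -1 (shut) to 1 (fully open), so that 0 is half open. A call has 1 to 5 rows; each row is the pose to reach, as a shift and turn from the pose commanded when the call began, along the tool's axes at that moment; what a row does not reach only later rows make up. A row lasts 1/8 s, in which the tool goes at most 62.5 mm and 10.7 degrees, less where a joint would pass 70% of its speed; a pose out of reach is approached as far as the arm can. A call with a gripper value outside its range is refused whole. The fingers move at their own pace and stop on an object; the grip force is fixed at half the most. Time passes only in rows, so rows that repeat a pose let the fingers close. It gives the time, the measured TCP pose, the force, the opening and the grip force at its end, in the units of the state.
- read_state(): the state, without advancing time (a new reading comes with each control period).
- get_image(name): name is "scene" or "top" or "wrist"; returns a dict with "color" (480x640x3 uint8, blue, green, red), "mtx" (3x3 intrinsics, pixels), "position" and "orientation" of the camera in the world. Camera axes: x right, y down, z forward; pixel columns grow to the right and rows downward; lengths in mm; the calibration is good to about 2 mm. The wrist camera is an equidistant fisheye: a pixel r from the principal point sees the ray r / f radians off the axis. A picture is of the moment at which its call begins. There is no depth.
- job_done(): hands the job in; it is judged then, once.
The state is a dict: "clock": time; "joints": joint angles; "joint_vel": joint speeds; "joint_efforts": joint torques, N m; "position": TCP position; "ee_rot": TCP orientation; "contact_force": force on the tool from outside, world axes, zero at the start; "wrist_torque": the same for the moment, N m; "gripper_width": finger opening in mm; "grasp_force": force on a finger pad.
Only numpy, scipy, OpenCV 4.12 (cv2) and the standard library are available. Lean on these libraries where they do the work, as an engineer would, in place of code of your own. Each camera call takes 0.05 s, during which the arm holds its last target. There are 200 camera calls.

## Working session

There is one attempt and no reset: what is moved stays moved. The work goes in short steps, Python scripts to look and compute and a tool call to move; the robot and the scene stay as the last step left them, time stands still between calls to the robot, and variables do not carry over. Pictures are saved under pics/ and viewed, at most 10 in all, crops included, and the job is handed in when it is done.

Besides the shell and the picture viewer there is one more tool, called after ">>>" as name(argument=value, ...) on one line, values as JSON. carry_out: Moves the arm, as the interface text tells. Its arguments: {"type":"object","properties":{"motion":{"type":"array"}},"required":["motion"]}

```bash
mkdir -p pics; ls; python3 - <<'E'
from bench import *
import cv2,numpy as np
print(read_state())
for n in("scene","top"):
    d=get_image(n); cv2.imwrite(f"pics/{n}0.png",d["color"]); print(n,d["mtx"],d["position"],d["orientation"])
E
```

```text
pics
{'clock': 0.0, 'joints': array([ 1.49362216e+00,  3.85567039e-01,  6.61866006e-03, -4.97047821e-04,
       -1.19401285e+00, -2.58617180e-01]), 'joint_vel': array([ 0.00045534,  0.00127207,  0.00020044, -0.00015922, -0.00021721,
        0.00126953]), 'joint_efforts': array([ 6.64131244e-05, -3.92283404e+01,  1.88393658e+01,  4.18615535e+00,
       -4.76354515e-03,  4.66448554e-06]), 'position': array([205.73601118, 589.57478646, 244.21271706]), 'ee_rot': array([ 9.85922669e-01, -1.67198280e-01, -1.31974517e-04,  1.09892877e-03]), 'contact_force': array([ 0.21887433, -0.01407556, -0.93571613]), 'wrist_torque': array([-0.01581055, -0.03014216,  0.08415654]), 'grasp_force': 0.0, 'gripper_width': 85.31740960178746}
scene [[569.03428175   0.         320.76545727]
 [  0.         569.03428175 241.56553384]
 [  0.           0.           1.        ]] [1041.14189516 -683.97836546 1071.63071203] [ 0.88221131  0.32539032 -0.11726644 -0.31948854]
top [[468.96018575   0.         313.89413656]
 [  0.         468.96018575 237.69906253]
 [  0.           0.           1.        ]] [ 294.57578382  -46.40998611 1278.34642467] [-0.69970469  0.70788909 -0.06406254  0.07212753]
```

View pics/top0.png

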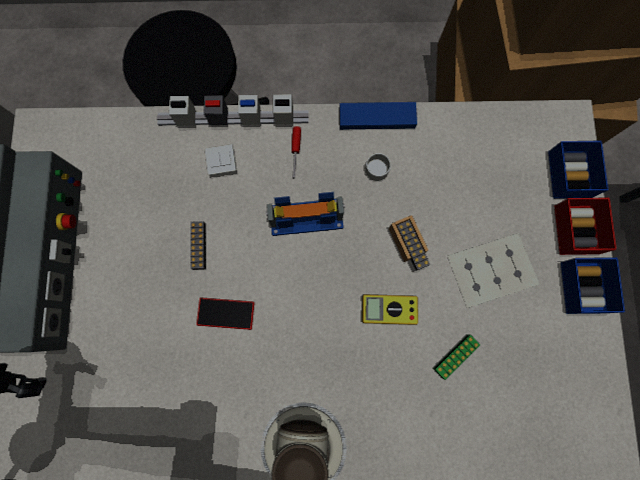

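View pics/scene0.png

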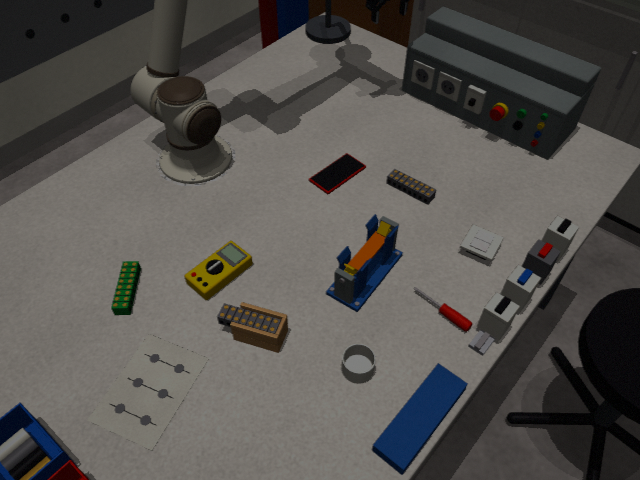

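Top view candidates for the strips:
- (198,245): grey strip with brass screws, lying open on the bench. This is strip_b.
- (410,243): grey strip in the light-wood cradle, overhanging at (422,265). This is strip_a.
- (457,357): green bar, a decoy.
- (378,115): blue bar, not part of the job.

The magazine is at (306,213) with its orange follower. The scene view agrees: strip_b at (411,186), cradle at (255,322), magazine at (367,262).

```bash
cat > h.py <<'E'
from bench import *
import cv2,numpy as np
from scipy.spatial.transform import Rotation as R
def rays(d,px,fish=False):
    px=np.atleast_2d(np.float64(px)); K=d["mtx"]
    v=np.c_[(px-K[:2,2])/[K[0,0],K[1,1]],np.ones(len(px))]
    if fish:
        th=np.linalg.norm(v[:,:2],axis=1,keepdims=True)
        v=np.c_[v[:,:2]*np.sinc(th/np.pi),np.cos(th)]
    return R.from_quat(d["orientation"]).apply(v)
def onplane(d,px,z,fish=False):
    r=rays(d,px,fish); p=np.array(d["position"]); return (p+r*((z-p[2])/r[:,2])[:,None])[:,:2]
def project(d,P,fish=False):
    c=R.from_quat(d["orientation"]).inv().apply(np.atleast_2d(P)-d["position"]); K=d["mtx"]
    u=c[:,:2]/c[:,2:]
    if fish:
        n=np.linalg.norm(c[:,:2],axis=1,keepdims=True); u=c[:,:2]/n*np.arctan2(n,c[:,2:])
    return u*[K[0,0],K[1,1]]+K[:2,2]
def mask(d,lo,hi,roi):
    m=cv2.inRange(cv2.cvtColor(d["color"],cv2.COLOR_BGR2HSV),np.array(lo),np.array(hi)); o=np.zeros_like(m)
    x0,y0,x1,y1=roi; o[y0:y1,x0:x1]=m[y0:y1,x0:x1]; return o
def rect(pts):
    (c,s,a)=cv2.minAreaRect(np.float32(pts)); s=list(s)
    if s[0]<s[1]: s=s[::-1]; a+=90
    return np.round(c,1),np.round(s,1),round((a+90)%180-90,1)
def big(m,n=1):
    c=cv2.findContours(m,cv2.RETR_EXTERNAL,cv2.CHAIN_APPROX_NONE)[0]
    return sorted(c,key=cv2.contourArea)[-1][:,0]
E
python3 - <<'E'
from h import *
d=get_image("top"); s=get_image("scene")
# strip b: darker than bench
g=cv2.cvtColor(d["color"],cv2.COLOR_BGR2GRAY)
h=cv2.cvtColor(d["color"],cv2.COLOR_BGR2HSV)
for n,roi,p in(("b",(180,210,220,280),(186,235)),("cr",(380,205,440,280),None)):
    print(n,g[roi[1]:roi[3]:8,roi[0]:roi[2]:5])
m=mask(d,(0,0,0),(180,255,110),(180,210,220,280)); print("b",rect(onplane(d,big(m),28)),)
o=mask(d,(8,120,60),(20,255,255),(270,190,345,225)); print("follower z85",rect(onplane(d,big(o),85)))
o=mask(d,(100,120,30),(125,255,255),(255,180,355,245)); print("blue all",rect(onplane(d,np.argwhere(o>0)[:,::-1],12)))
o=mask(d,(8,110,60),(22,255,255),(380,205,440,280)); print("cradle z62",rect(onplane(d,np.argwhere(o>0)[:,::-1],62)))
a=cv2.resize(d["color"][190:280,170:270],None,fx=4,fy=4,interpolation=2)
b=cv2.resize(d["color"][200:290,370:470],None,fx=4,fy=4,interpolation=2)
c=cv2.resize(d["color"][170:245,255:355],None,fx=4,fy=4,interpolation=2)
e=cv2.resize(s["color"][210:310,320:410],(0,0),fx=3,fy=3,interpolation=2)
out=np.zeros((600,800,3),np.uint8); out[:300,:400]=c;out[:360-60,400:800]=a[:300];out[300:600,:400]=b[:300];out[300:600,400:670]=e
cv2.imwrite("pics/c1.png",out)
E
```

```text
b [[132 131 132 128 122 131 132 133]
 [132 131 131 132 129 134 129 132]
 [135 130 111  63  77  42 136 130]
 [125 124 104  62  79  39 139 139]
 [129 125 107  59 118  18 137 144]
 [136 125  93  42  40  24 131 136]
 [129 122 111  66 117  19 137 130]
 [120 121 102  66  80   8 131 127]
 [128 131 129 133 134 129 133 137]]
cr [[132 127 131 135 129 125 128 127 137 131 130 137]
 [132 130 132 131 134 130 132 135 131 133 126 131]
 [132 131 134 127 114  35  28 129 130 136 132 130]
 [138 129  25 113  73  68 119  90 128 132 131 128]
 [136 132 103  25 120 108  74  34 113 132 135 133]
 [135 134 130  61  24  67  48  67  83 117 135 130]
 [133 133 131 131  32  98  53 101  79 106 132 130]
 [133 131 138 131 133  50  57  92  39  99 139 133]
 [123 134 137 139 135 133 100  31  88 134 132 135]
 [130 132 133 125 134 131 129 133 131 127 132 134]]
b (array([523.3, 282. ]), array([134.3,  44. ]), 1.9)
follower z85 (array([603. , -11.6]), array([124.1,  33.9]), -84.9)
blue all (array([611.9, -10.9]), array([196.1, 106.6]), -84.8)
cradle z62 (array([ 517.9, -290.8]), array([133. ,  58.8]), 22.2)
```

View pics/c1.png

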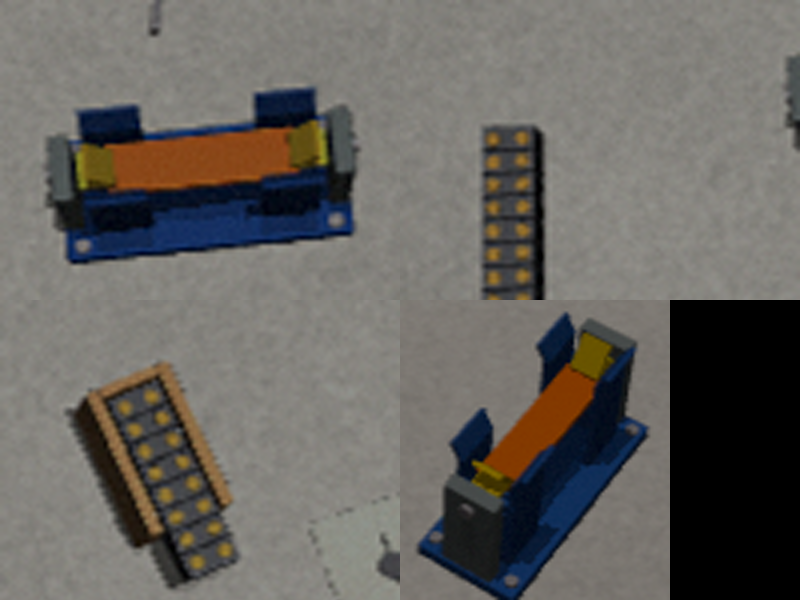

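Magazine, strip_b and cradle sizes agree with the given ones (44 mm for strip_b's width includes its dark side face). I'll approach strip_b first, then refine with the wrist camera.

>>> carry_out(motion=[[0,0,-0.07,48,22,0,1],[0,0,-0.15,96,44,0,1],[0,0,-0.22,144,66,0,1],[0,0,-0.3,192,88,0,1],[0,0,-0.368,240,110,0,1]])

```text
clock: 0.82
position: [397.2, 405.8, 245.3]
ee_rot: [1.0, 0.017, -0.0, 0.0]
contact_force: [1.1, 0.3, -0.2]
gripper_width: 85.8
grasp_force: 0.0
```

```bash
cat >> h.py <<'E'
def go(x,y,z,yaw):
    "shift and turn (tool axes) from the measured pose to a tool-down pose with tool x at yaw deg"
    s=read_state(); T=R.from_quat(s["ee_rot"]); a=np.radians(yaw)
    G=R.from_quat([np.cos(a/2),np.sin(a/2),0,0])
    rv=(T.inv()*G).as_rotvec()
    sh=T.inv().apply(np.array([x,y,z])-s["position"])
    print("t",round(s["clock"],2),"pos",np.round(s["position"],1),"yaw",round(np.degrees(np.arctan2(*T.apply([1,0,0])[1::-1])),2),"F",np.round(s["contact_force"],1),"w",round(s["gripper_width"],1),"g",round(s["grasp_force"],1),"j6",round(s["joints"][5],2))
    print("turn",np.round(rv,3),"shift",np.round(sh,1))
E
python3 -c "
from h import *
go(523,286,200,1.9)"
```

```text
t 0.82 pos [397.2 405.8 245.3] yaw 2.0 F [ 1.1  0.3 -0.2] w 85.8 g 0.0 j6 0.52
turn [0.    0.    0.002] shift [121.6 124.1  45.3]
```

>>> carry_out(motion=[[0,0,0,40,41,15,1],[0,0,0,80,82,30,1],[0,0,0,122,124,45,1],[0,0,0,122,124,45,1]])

```text
clock: 1.32
position: [523.7, 283.6, 198.2]
ee_rot: [1.0, 0.013, -0.002, 0.001]
contact_force: [-1.1, -0.1, 0.8]
gripper_width: 85.4
grasp_force: 0.0
```

```bash
python3 - <<'E'
from h import *
d=get_image("wrist"); print(d["mtx"],d["position"],d["orientation"])
go(523,286,17,1.9)
P=np.array([[523+a*65,286+b*18,28] for a,b in((-1,-1),(1,-1),(1,1),(-1,1))])
u=project(d,P,True); print(u)
im=d["color"].copy(); cv2.imwrite("pics/w1raw.png",im)
cv2.polylines(im,[np.int32(u)],True,(0,0,255),1); cv2.imwrite("pics/w1.png",im)
E
```

```text
[[371.64829954   0.         321.13084261]
 [  0.         371.64829954 236.7190676 ]
 [  0.           0.           1.        ]] [595.74623036 286.00402262 326.39143959] [ 0.70882127 -0.69048499 -0.09954208  0.10437556]
t 1.38 pos [523.  285.3 199.2] yaw 1.63 F [-0.2  0.   0.9] w 85.8 g 0.0 j6 0.83
turn [ 0.001  0.002 -0.005] shift [  0.4  -1.  182.2]
[[336.34635032 290.26612237]
 [342.37358862 139.48456929]
 [297.09844172 138.32509177]
 [295.54983833 289.27973427]]
```

View pics/w1.png

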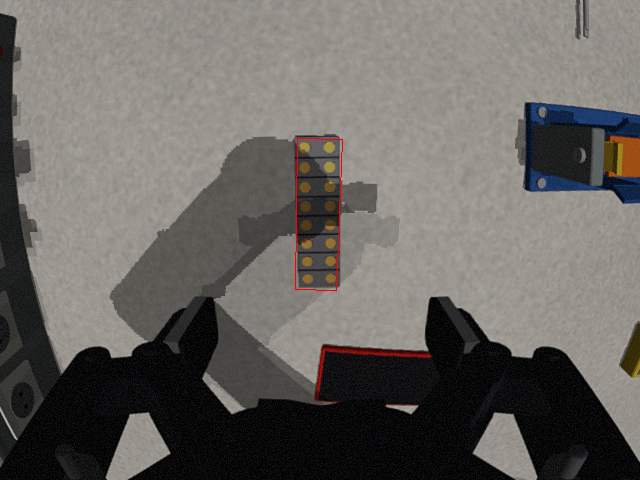

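Wrist view: strip_b's outline (corners (296,136)–(340,289)) matches my prediction to about 1–2 px. Now I'll refine with the screws and go down.

```bash
python3 - <<'E'
from h import *
d=get_image("wrist")
m=mask(d,(15,110,40),(35,255,255),(285,125,350,300))
n,l,st,c=cv2.connectedComponentsWithStats(m); c=c[1:][st[1:,4]>15]
p=onplane(d,c,29,True); print(len(c),rect(p),p.mean(0))
go(*p.mean(0),18,rect(p)[2])
E
```

```text
16 (array([525.5, 286.1]), array([111.7,  20. ]), 2.5) [525.53429882 286.10701701]
t 1.43 pos [522.4 286.5 199.9] yaw 1.76 F [-0.6 -0.2  0.9] w 85.3 g 0.0 j6 0.83
turn [ 0.     0.001 -0.013] shift [  3.2   0.4 181.9]
```

>>> carry_out(motion=[[0,0,-0.013,3,0,60,1],[0,0,-0.013,3,0,120,1],[0,0,-0.013,3,0,165,0.6],[0,0,-0.013,3,0,182,0.3],[0,0,-0.013,3,0,182,0.1]])

```text
clock: 2.05
position: [524.9, 288.2, 18.4]
ee_rot: [1.0, 0.024, -0.0, 0.0]
contact_force: [1.1, -0.0, 1.0]
gripper_width: 47.1
grasp_force: 0.0
```

>>> carry_out(motion=[[0,0,0,0,0,0,-0.2],[0,0,0,0,0,0,-0.6],[0,0,0,0,0,0,-1],[0,0,0,0,0,0,-1],[0,0,0,0,0,0,-1]])

```text
clock: 2.68
position: [526.2, 288.4, 20.5]
ee_rot: [1.0, 0.023, 0.002, -0.001]
contact_force: [-3.6, 1.8, 6.7]
gripper_width: 34.9
grasp_force: 62.4
```

>>> carry_out(motion=[[0,0,0,0,0,-40,-1],[0,0,0,0,0,-95,-1],[0,0,0,0,0,-150,-1],[0,0,0.17,0,30,-190,-1],[0,0,0.34,0,70,-215,-1]])

```text
clock: 3.3
position: [528.7, 217.2, 236.1]
ee_rot: [0.989, -0.149, 0.001, -0.001]
contact_force: [1.1, -0.3, -1.5]
gripper_width: 34.5
grasp_force: 61.4
```

```bash
python3 -c "
from h import *
go(500,-12,235,-85)"
```

```text
t 3.3 pos [528.7 217.2 236.1] yaw -17.14 F [ 1.1 -0.3 -1.5] w 34.5 g 61.4 j6 0.6
turn [-0.004 -0.     1.184] shift [ 40.1 227.5   0.5]
```

>>> carry_out(motion=[[0,0,0.18,8,45,0,-1],[0,0,0.36,16,90,0,-1],[0,0,0.54,24,135,0,-1],[0,0,0.72,32,180,0,-1],[0,0,0.9,40,227,0,-1]])

```text
clock: 3.92
position: [500.0, -13.1, 233.6]
ee_rot: [0.825, -0.565, 0.0, -0.0]
contact_force: [1.4, 0.4, -0.9]
gripper_width: 34.5
grasp_force: 61.5
```

>>> carry_out(motion=[[0,0,0.15,0,0,0,-1],[0,0,0.284,0,0,0,-1],[0,0,0.284,0,0,0,-1],[0,0,0.284,0,0,0,-1]])

```text
clock: 4.42
position: [500.5, -11.5, 233.4]
ee_rot: [0.74, -0.673, -0.0, -0.0]
contact_force: [-0.3, -0.5, -0.4]
gripper_width: 34.6
grasp_force: 61.5
```

```bash
python3 - <<'E'
from h import *
d=get_image("wrist"); t=get_image("top")
cv2.imwrite("pics/w2.png",d["color"]); cv2.imwrite("pics/t2.png",t["color"])
go(603,-12,180,-85); print(d["position"],d["orientation"])
E
```

```text
t 4.53 pos [500.6 -11.4 233.3] yaw -84.65 F [-0.2 -0.3 -0.8] w 35.3 g 61.5 j6 -0.21
turn [-0.     0.     0.006] shift [  10.1 -101.9   53.3]
[506.95683544 -83.06677194 361.81672413] [-0.04670907  0.98864323  0.14269507 -0.00639927]
```

View pics/w2.png

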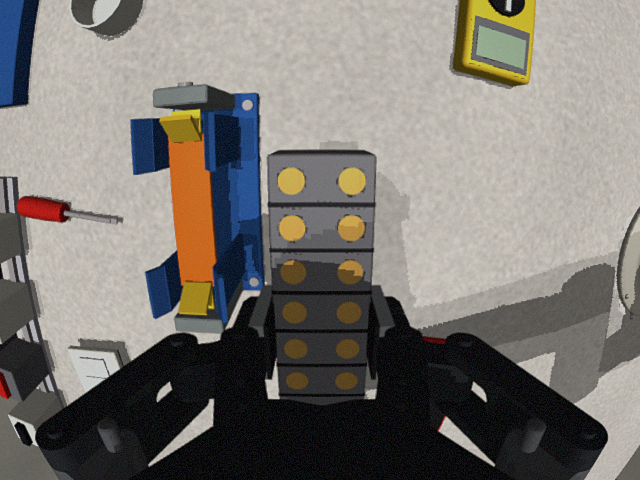

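Wrist view: strip_b is held in the middle. The magazine is at left: orange plate x 170–217, lip tips at rows ~142 and ~283, base screws at (248,104) and (254,283), end blocks at (195,97) and (200,322).

```bash
python3 - <<'E'
from h import *
d=get_image("wrist"); t=get_image("top")
def mid(d,fish,roi,axis):
    o=mask(d,(5,150,60),(16,255,255),roi); return rect(onplane(d,np.argwhere(o>0)[:,::-1],85,fish)), rect(onplane(d,np.argwhere(o>0)[:,::-1],85,fish))
print("orange all",mid(d,1,(140,120,240,300),0)[0]); print("orange mid",mid(d,1,(140,180,240,240),0)[0])
print("top orange mid",mid(t,0,(292,190,322,228),0)[0], "all",mid(t,0,(270,190,345,228),0)[0])
o=mask(d,(20,120,60),(32,255,255),(140,90,230,330)); 
n,l,st,c=cv2.connectedComponentsWithStats(o); c=c[1:][st[1:,4]>60]; p=onplane(d,c,98,True); print("lips",p,p.mean(0))
b=onplane(d,[(248,104),(254,283)],13,True); print("bolts",b,np.linalg.norm(b[0]-b[1]),b.mean(0),np.degrees(np.arctan2(*(b[0]-b[1])[::-1])))
g=mask(d,(0,0,60),(180,90,255),(140,70,250,340))
# screws of held strip
o=mask(d,(15,110,40),(35,255,255),(270,150,375,400)); n,l,st,c=cv2.connectedComponentsWithStats(o); c=c[1:][st[1:,4]>60]
s=read_state(); zt=s["position"][2]-18+29
p=onplane(d,c,zt,True); print("held",len(c),np.round(p,1).tolist(),rect(p))
cv2.imwrite("pics/m.png",cv2.resize(d["color"][60:350,110:290],None,fx=2,fy=2))
tt=cv2.resize(t["color"][170:245,255:355],None,fx=5,fy=5,interpolation=2); cv2.imwrite("pics/t.png",tt)
E
```

```text
orange all (array([603.2, -11.3]), array([124.6,  35. ]), -84.8)
orange mid (array([603.3, -14.4]), array([48.7, 34.4]), -84.8)
top orange mid (array([0., 0.]), array([0., 0.]), 0.0) all (array([609.3, -65.6]), array([29.6, 12.4]), 10.0)
lips [[608.83183099 -80.77017214]
 [596.79266961  56.56027943]] [602.8122503  -12.10494635]
bolts [[ 577.59080032 -102.64759535]
 [ 561.96917568   75.54067753]] 178.8717298755886 [569.779988   -13.55345891] -84.9897343401465
held 12 [[515.2, -66.1], [495.9, -67.9], [513.8, -50.6], [494.4, -52.5], [512.3, -35.2], [493.0, -37.1], [510.9, -19.7], [491.5, -21.5], [509.4, -4.2], [490.1, -6.0], [508.0, 11.2], [488.6, 9.4]] (array([501.9, -28.4]), array([77.7, 19.5]), -84.6)
```

Magazine centre is about (603.2,-11.4), yaw -84.8°. The lips, the base screws (179 mm apart, 33.5 mm in front) and the orange plate agree. The held strip is centred within about 1.5 mm of the TCP. I'll move over the mouth next.

>>> carry_out(motion=[[0,0,0.003,4,-45,0,-1],[0,0,0.003,8,-90,0,-1],[0,0,0.003,8.3,-102.3,20,-1],[0,0,0.003,8.3,-102.3,65,-1],[0,0,0.003,8.3,-102.3,73,-1]])

```text
clock: 5.25
position: [600.3, -10.7, 156.2]
ee_rot: [0.738, -0.675, -0.003, 0.004]
contact_force: [0.7, -0.2, -0.4]
gripper_width: 35.1
grasp_force: 61.4
```

>>> carry_out(motion=[[0,0,0,0,0,0,-1],[0,0,0,0,0,0,-1]])

```text
clock: 5.5
position: [604.2, -10.2, 162.4]
ee_rot: [0.738, -0.675, 0.001, -0.001]
contact_force: [-0.3, -0.6, -1.4]
gripper_width: 34.7
grasp_force: 61.4
```

```bash
python3 - <<'E'
from h import *
for i in range(3):
    d=get_image("wrist"); go(603.2,-10.1,135,-84.8)
s=get_image("scene")
out=np.zeros((480,800,3),np.uint8); out[:,:440]=d["color"][:,100:540]; e=cv2.resize(s["color"][180:315,305:425],None,fx=3,fy=3,interpolation=2); out[:405,440:]=e; cv2.imwrite("pics/w3.png",out)
E
```

```text
t 5.55 pos [604.2 -10.2 162.4] yaw -84.87 F [ 0.3  0.  -0.5] w 35.1 g 61.4 j6 -0.16
turn [-0.004  0.    -0.001] shift [-0.2  1.1 27.4]
t 5.6 pos [604.1 -10.2 162.2] yaw -84.88 F [ 0.4  0.6 -0.3] w 34.8 g 61.4 j6 -0.16
turn [-0.003  0.    -0.001] shift [-0.2  0.9 27.2]
t 5.65 pos [603.9 -10.2 161.9] yaw -84.89 F [ 0.6  0.  -1. ] w 34.7 g 61.4 j6 -0.16
turn [-0.003  0.    -0.002] shift [-0.2  0.8 26.9]
```

View pics/w3.png

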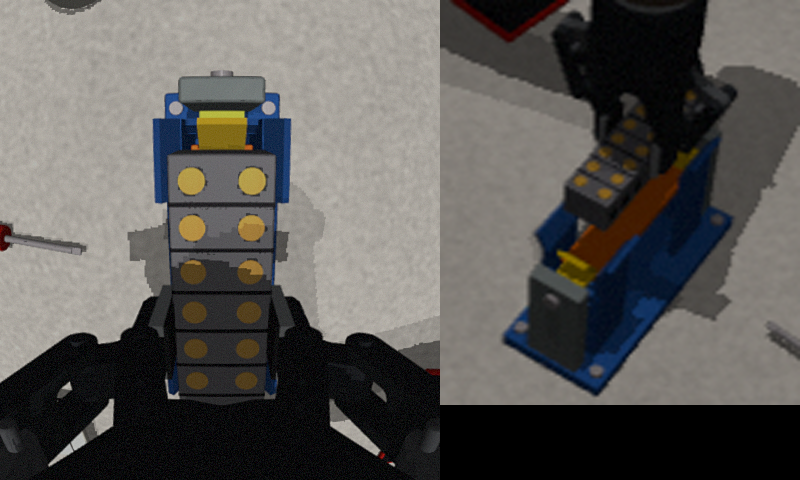

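The strip (cols 168–275) is centred over the magazine (base 165–279, end block 179–265). I'll descend gently, watching the force.

>>> carry_out(motion=[[0,0,0,0,0.6,12,-1],[0,0,0,0,0.6,24,-1],[0,0,0,0,0.6,36,-1],[0,0,0,0,0.6,44,-1],[0,0,0,0,0.6,44,-1]])

```text
clock: 6.32
position: [602.4, -10.6, 115.4]
ee_rot: [0.738, -0.675, -0.0, 0.001]
contact_force: [0.1, 0.7, -1.0]
gripper_width: 34.6
grasp_force: 61.5
```

>>> carry_out(motion=[[0,0,0,0,0,8,-1],[0,0,0,0,0,16,-1],[0,0,0,0,0,24,-1],[0,0,0,0,0,24,-1]])

```text
clock: 6.82
position: [602.9, -10.4, 91.8]
ee_rot: [0.738, -0.675, 0.0, -0.0]
contact_force: [0.0, 1.3, 1.6]
gripper_width: 34.9
grasp_force: 61.7
```

>>> carry_out(motion=[[0,0,0,0,0,6,-1],[0,0,0,0,0,12,-1],[0,0,0,0,0,18.5,-1],[0,0,0,0,0,18.5,-1],[0,0,0,0,0,18.5,-1]])

```text
clock: 7.45
position: [602.7, -10.4, 73.9]
ee_rot: [0.738, -0.675, -0.0, 0.0]
contact_force: [0.3, 1.0, 2.8]
gripper_width: 35.0
grasp_force: 61.9
```

```bash
python3 - <<'E'
from h import *
d=get_image("wrist"); go(603,-10.4,73,-84.8)
s=get_image("scene")
out=np.zeros((480,800,3),np.uint8); out[:,:440]=d["color"][:,100:540]; e=cv2.resize(s["color"][180:315,305:425],None,fx=3,fy=3,interpolation=2); out[:405,440:]=e; cv2.imwrite("pics/w4.png",out)
E
```

```text
t 7.5 pos [602.7 -10.4  73.9] yaw -84.9 F [0.1 0.5 2.4] w 34.9 g 61.9 j6 -0.16
turn [ 0.     0.    -0.002] shift [ 0.  -0.3  0.9]
```

View pics/w4.png

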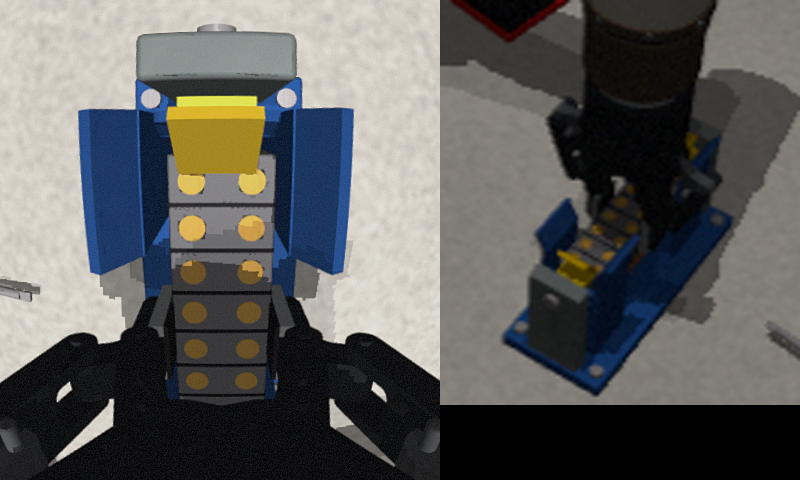

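The lip overhangs the strip's near end and the force has dropped to the follower's, so it has snapped. Release and rise.

>>> carry_out(motion=[[0,0,0,0,0,0,-0.05],[0,0,0,0,0,0,0.2],[0,0,0,0,0,0,0.4],[0,0,0,0,0,0,0.5],[0,0,0,0,0,0,0.5]])

```text
clock: 8.18
position: [602.6, -10.5, 73.7]
ee_rot: [0.738, -0.675, -0.0, 0.0]
contact_force: [-0.1, 0.2, 0.7]
gripper_width: 63.9
grasp_force: 0.0
```

>>> carry_out(motion=[[0,0,0,0,0,-25,0.5],[0,0,0,0,0,-70,0.5],[0,0,0,0,0,-120,0.6],[0,0,0,0,0,-160,0.6],[0,0,0,0,0,-160,0.6]])

```text
clock: 8.8
position: [604.6, -10.3, 238.2]
ee_rot: [0.738, -0.675, 0.003, -0.003]
contact_force: [0.0, -0.6, -1.1]
gripper_width: 68.4
grasp_force: 0.0
```

```bash
python3 - <<'E'
from h import *
d=get_image("wrist"); go(520,-285,200,-157.8)
s=get_image("scene")
out=np.zeros((480,800,3),np.uint8); out[:,:440]=d["color"][:,100:540]; e=cv2.resize(s["color"][180:315,305:425],None,fx=3,fy=3,interpolation=2); out[:405,440:]=e; cv2.imwrite("pics/w5.png",out)
o=mask(d,(15,130,40),(35,255,255),(100,0,540,420)); n,l,st,c=cv2.connectedComponentsWithStats(o)
k=st[1:,4]>30
for cc,aa in zip(c[1:][k],st[1:,4][k]): print(np.round(cc),aa,np.round(onplane(d,cc,87,True),1))
E
```

```text
t 8.85 pos [603.2 -10.3 235.6] yaw -84.91 F [ 0.1  0.3 -0.2] w 67.8 g 0.0 j6 -0.16
turn [-0.003  0.003  1.272] shift [266.3 107.4  35. ]
[324. 135.] 1243 [[609.7 -78.4]]
[312. 173.] 96 [[615.8 -48.9]]
[339. 173.] 97 [[595.9 -50.6]]
[313. 194.] 102 [[614.3 -33.1]]
[339. 194.] 108 [[594.5 -34.8]]
[313. 214.] 98 [[612.9 -17.2]]
[339. 214.] 101 [[593. -19.]]
[313. 234.] 92 [[611.4  -1.3]]
[338. 234.] 91 [[591.7  -3.1]]
[313. 253.] 90 [[610.1  14.5]]
[338. 253.] 90 [[590.2  12.7]]
[313. 272.] 85 [[608.7  30.5]]
[338. 272.] 82 [[588.8  28.6]]
[324. 305.] 1093 [[597.1  60.1]]
```

View pics/w5.png

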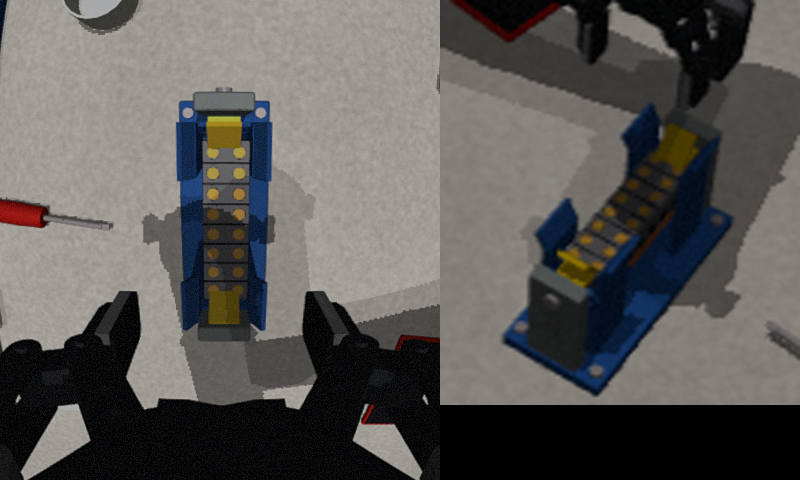

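Strip_b is down and held. Both lips, at (224,132) and (224,305), cover its ends, and its centre is (602.3,-10.1), matching the TCP used. Now to the cradle.

>>> carry_out(motion=[[0,0,0.18,50,25,0,0.6],[0,0,0.36,105,52,5,0.7],[0,0,0.54,160,80,10,0.8],[0,0,0.72,215,107,15,1],[0,0,0.9,265,132,20,1]])

```text
clock: 9.52
position: [493.0, -287.6, 211.9]
ee_rot: [-0.368, 0.93, 0.001, -0.001]
contact_force: [0.5, 0.8, -1.0]
gripper_width: 85.1
grasp_force: 0.0
```

```bash
python3 -c "
from h import *
go(490,-300,200,-157.8)"
```

```text
t 9.53 pos [ 493.  -287.6  211.9] yaw -136.82 F [ 0.5  0.8 -1. ] w 85.1 g 0.0 j6 -0.57
turn [ 0.003 -0.002  0.366] shift [10.6 -7.  11.9]
```

>>> carry_out(motion=[[0,0,0.18,10,-7,0,1],[0,0,0.366,10,-7,0,1],[0,0,0.366,10,-7,0,1],[0,0,0.366,10,-7,0,1]])

```text
clock: 10.02
position: [492.1, -297.8, 212.9]
ee_rot: [-0.197, 0.98, 0.0, -0.001]
contact_force: [0.3, -0.4, 0.1]
gripper_width: 85.3
grasp_force: 0.0
```

```bash
python3 - <<'E'
from h import *
d=get_image("wrist"); cv2.imwrite("pics/w6.png",d["color"])
o=mask(d,(15,140,40),(35,255,255),(150,60,480,420)); n,l,st,c=cv2.connectedComponentsWithStats(o)
k=(st[1:,4]>30)&(st[1:,4]<400)
for cc,aa in zip(c[1:][k],st[1:,4][k]): print(np.round(cc),aa,np.round(onplane(d,cc,59,True),1))
p=onplane(d,c[1:][k],59,True); r=rect(p); print(r,p.mean(0))
a=np.radians(r[2]); e=p.mean(0)-50*np.array([np.cos(a),np.sin(a)]); print(e); go(*e,54,r[2]-180)
E
```

```text
[301. 177.] 97 [[ 464.6 -325.7]]
[327. 178.] 101 [[ 457.2 -307.2]]
[301. 198.] 96 [[ 479.5 -319.7]]
[327. 198.] 97 [[ 471.8 -301.2]]
[301. 218.] 93 [[ 494.3 -313.6]]
[326. 218.] 91 [[ 486.6 -295.2]]
[301. 238.] 89 [[ 509.  -307.6]]
[326. 238.] 90 [[ 501.4 -289.1]]
[301. 257.] 87 [[ 523.7 -301.5]]
[326. 257.] 83 [[ 516. -283.]]
[301. 275.] 78 [[ 538.5 -295.5]]
[326. 275.] 78 [[ 531.  -276.9]]
[302. 293.] 78 [[ 553.3 -289.4]]
[326. 293.] 71 [[ 545.6 -270.9]]
[302. 309.] 68 [[ 567.9 -283.2]]
[325. 310.] 68 [[ 560.4 -264.8]]
(array([ 512.5, -295.3]), array([111.8,  20.1]), 22.3) [ 512.53937203 -295.27445227]
[ 466.27888611 -314.24726024]
t 10.07 pos [ 492.2 -297.7  213.2] yaw -157.29 F [ 0.1 -1.   0.4] w 85.3 g 0.0 j6 -0.91
turn [ 0.001 -0.001  0.007] shift [ 30.2  -5.4 159.2]
```

View pics/w6.png

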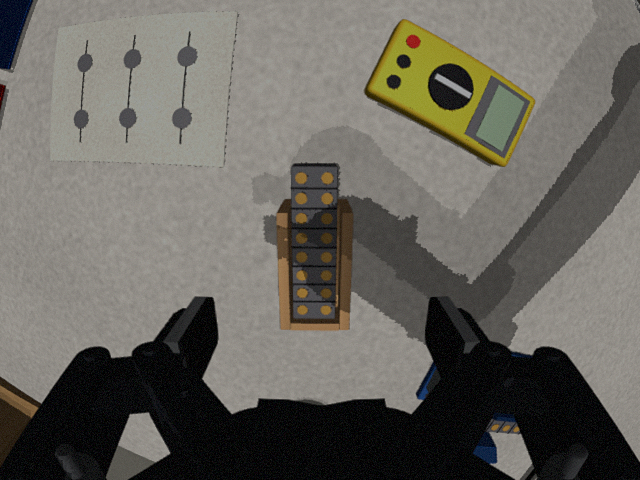

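Sixteen screws seen. Strip_a centre is (512.5,-295.3), yaw 22.3°, with its free end at (315,175). I'll descend on the free end, 50 mm from the centre.

>>> carry_out(motion=[[0,0,0.007,20,-4,45,0.7],[0,0,0.007,30,-5.4,95,0.5],[0,0,0.007,30,-5.4,140,0.4],[0,0,0.007,30,-5.4,164,0.4],[0,0,0.007,30,-5.4,164,0.3]])

```text
clock: 10.7
position: [465.5, -313.8, 47.9]
ee_rot: [-0.193, 0.981, 0.001, -0.002]
contact_force: [-0.3, -0.5, -0.5]
gripper_width: 55.7
grasp_force: 0.0
```

>>> carry_out(motion=[[0,0,0,0,0,0,0],[0,0,0,0,0,0,-0.5],[0,0,0,0,0,0,-1],[0,0,0,0,0,0,-1],[0,0,0,0,0,0,-1]])

```text
clock: 11.32
position: [467.8, -314.9, 51.5]
ee_rot: [-0.193, 0.981, -0.001, 0.001]
contact_force: [-0.3, 1.0, 6.5]
gripper_width: 34.7
grasp_force: 60.3
```

>>> carry_out(motion=[[0,0,0,0,0,-12,-1],[0,0,0,0,0,-30,-1],[0,0,0,0,0,-55,-1],[0,0,0,0,0,-90,-1],[0,0,0,0,0,-130,-1]])

```text
clock: 11.95
position: [465.8, -314.3, 180.7]
ee_rot: [-0.192, 0.981, 0.001, -0.001]
contact_force: [0.8, -0.1, -1.0]
gripper_width: 34.8
grasp_force: 59.9
```

```bash
python3 - <<'E'
from h import *
d=get_image("wrist"); go(430,-60,180,-90)
t=get_image("top"); cv2.imwrite("pics/t7.png",t["color"])
o=mask(d,(15,110,40),(35,255,255),(240,100,400,470)); n,l,st,c=cv2.connectedComponentsWithStats(o)
k=(st[1:,4]>40)
z=read_state()["position"][2]-49+59
print([(np.round(q).tolist(),int(w),np.round(onplane(d,q,z,True),1).tolist()) for q,w in zip(c[1:][k],st[1:,4][k])])
# free area
ph=mask(t,(0,100,60),(8,255,255),(180,280,275,345)); mm=mask(t,(20,120,80),(35,255,255),(340,280,440,340))
for m in(ph,mm): 
  p=onplane(t,np.argwhere(m>0)[:,::-1],10); print(p.min(0),p.max(0))
E
```

```text
t 12.0 pos [ 469.  -316.1  187.3] yaw -157.76 F [ 1.5 -0.7  3.2] w 34.8 g 60.0 j6 -0.88
turn [-1.100e-02  1.000e-03 -1.183e+00] shift [-60.8 251.8   5.6]
[([389.0, 118.0], 753, [[387.4, -323.7]]), ([322.0, 253.0], 1167, [[435.2, -326.5]]), ([294.0, 313.0], 407, [[459.0, -327.0]]), ([348.0, 312.0], 404, [[451.8, -309.8]]), ([296.0, 348.0], 353, [[472.7, -321.2]]), ([347.0, 348.0], 350, [[465.5, -304.0]]), ([346.0, 380.0], 294, [[479.3, -298.3]]), ([298.0, 380.0], 297, [[486.4, -315.5]])]
[297.22257797 131.97558895] [380.70017498 283.96825581]
[ 305.64536003 -308.03650268] [ 382.87151521 -233.13209532]
```

Strip_a is out of the cradle and held by its end. I'm carrying it to the clear area in front of the magazine, to be put down with its centre near (450,-10).

>>> carry_out(motion=[[0,0,-0.17,-14,40,0,-1],[0,0,-0.34,-28,85,0,-1],[0,0,-0.51,-44,135,0,-1],[0,0,-0.68,-60,185,0,-1],[0,0,-0.85,-79,244,0,-1]])

```text
clock: 12.68
position: [447.1, -57.5, 179.6]
ee_rot: [-0.581, 0.814, 0.0, -0.0]
contact_force: [1.5, 0.3, -0.7]
gripper_width: 34.6
grasp_force: 59.9
```

```bash
python3 -c "
from h import *
go(450,-60,30,-84.8)"
```

```text
t 12.68 pos [447.1 -57.5 179.6] yaw -108.89 F [ 1.5  0.3 -0.7] w 34.6 g 59.9 j6 -0.56
turn [ 0.    -0.    -0.421] shift [  1.4  -3.6 149.6]
```

>>> carry_out(motion=[[0,0,-0.16,1,-3,40,-1],[0,0,-0.32,1,-3,85,-1],[0,0,-0.421,1,-3,125,-1],[0,0,-0.421,1,-3,145,-1],[0,0,-0.421,1,-3,150,-1]])

```text
clock: 13.3
position: [449.1, -61.0, 28.5]
ee_rot: [0.737, -0.676, -0.001, 0.002]
contact_force: [0.6, 0.6, -1.0]
gripper_width: 34.5
grasp_force: 60.1
```

>>> carry_out(motion=[[0,0,0,0,0,0,-1],[0,0,0,0,0,3,-1],[0,0,0,0,0,6,-1],[0,0,0,0,0,6,-1]])

```text
clock: 13.8
position: [450.4, -60.8, 24.0]
ee_rot: [0.737, -0.676, 0.0, -0.0]
contact_force: [-0.8, -0.5, -1.3]
gripper_width: 34.7
grasp_force: 60.1
```

>>> carry_out(motion=[[0,0,0,0,0,2,-1],[0,0,0,0,0,3,-1],[0,0,0,0,0,3,-1]])

```text
clock: 14.18
position: [450.5, -60.8, 21.5]
ee_rot: [0.737, -0.676, 0.0, -0.0]
contact_force: [-2.5, -0.2, 6.8]
gripper_width: 34.5
grasp_force: 61.0
```

>>> carry_out(motion=[[0,0,0,0,0,0,-0.1],[0,0,0,0,0,0,0.2],[0,0,0,0,0,0,0.5],[0,0,0,0,0,0,0.5],[0,0,0,0,0,-20,0.5]])

```text
clock: 14.8
position: [449.2, -61.0, 39.9]
ee_rot: [0.737, -0.676, -0.001, 0.002]
contact_force: [0.3, -0.1, 0.8]
gripper_width: 64.1
grasp_force: 0.0
```

>>> carry_out(motion=[[0,0,0,0,0,-40,0.5],[0,0,0,0,0,-90,0.6],[0,0,0,-25,0,-130,0.8],[0,0,0,-50,0,-160,1],[0,0,0,-50,0,-160,1]])

```text
clock: 15.42
position: [447.3, -9.6, 203.3]
ee_rot: [0.738, -0.675, 0.002, -0.003]
contact_force: [-0.3, 0.1, -0.0]
gripper_width: 85.4
grasp_force: 0.0
```

```bash
python3 - <<'E'
from h import *
get_image("scene");get_image("scene")
d=get_image("wrist"); cv2.imwrite("pics/w8.png",d["color"])
o=mask(d,(15,130,40),(35,255,255),(270,100,380,330)); n,l,st,c=cv2.connectedComponentsWithStats(o)
k=(st[1:,4]>30)&(st[1:,4]<400)
p=onplane(d,c[1:][k],29,True); r=rect(p); print(k.sum(),r,p.mean(0),np.round(p[:2],1))
go(*p.mean(0),19,r[2])
E
```

```text
16 (array([445.5, -11.9]), array([111.7,  20. ]), -84.2) [445.52148388 -11.90705571] [[461.  -66.4]
 [441.2 -68.5]]
t 15.57 pos [445.2 -11.3 199.8] yaw -85.04 F [-0.1  0.3 -0.3] w 85.4 g 0.0 j6 -0.25
turn [ 0.002 -0.    -0.015] shift [  0.6  -0.7 180.8]
```

Strip_a lies flat: 16 screws at the same spacing as before, centre (445.5,-11.9), yaw -84.2°. Taking it in the middle.

>>> carry_out(motion=[[0,0,-0.015,0.6,-0.7,60,1],[0,0,-0.015,0.6,-0.7,120,1],[0,0,-0.015,0.6,-0.7,165,0.6],[0,0,-0.015,0.6,-0.7,182,0.3],[0,0,-0.015,0.6,-0.7,182,0.1]])

```text
clock: 16.2
position: [444.8, -12.7, 16.5]
ee_rot: [0.742, -0.671, -0.002, 0.003]
contact_force: [0.8, 0.8, -0.6]
gripper_width: 46.6
grasp_force: 0.0
```

>>> carry_out(motion=[[0,0,0,0,0,0,-0.2],[0,0,0,0,0,0,-0.6],[0,0,0,0,0,0,-1],[0,0,0,0,0,0,-1],[0,0,0,0,0,0,-1]])

```text
clock: 16.82
position: [446.8, -11.4, 19.0]
ee_rot: [0.742, -0.67, 0.0, -0.0]
contact_force: [0.2, 0.0, -1.3]
gripper_width: 35.1
grasp_force: 61.4
```

>>> carry_out(motion=[[0,0,0,0,0,-30,-1],[0,0,0,0,0,-80,-1],[0,0,0,0,0,-130,-1],[0,0,0,0,0,-165,-1],[0,0,0,0,0,-165,-1]])

```text
clock: 17.45
position: [448.3, -11.0, 186.7]
ee_rot: [0.742, -0.67, 0.002, -0.003]
contact_force: [0.2, 0.2, -1.5]
gripper_width: 34.8
grasp_force: 61.7
```

```bash
python3 - <<'E'
from h import *
get_image("scene");get_image("scene")
d=get_image("wrist"); cv2.imwrite("pics/w9.png",d["color"])
o=mask(d,(15,110,40),(35,255,255),(270,150,375,400)); n,l,st,c=cv2.connectedComponentsWithStats(o); c=c[1:][st[1:,4]>60]
zt=read_state()["position"][2]-18+29
p=onplane(d,c,zt,True); print("held",len(c),np.round(p,1).tolist(),rect(p))
go(602.8,-10.4,162,-84.9)
E
```

```text
held 12 [[461.2, -65.9], [441.5, -67.8], [459.6, -50.1], [439.9, -52.1], [458.0, -34.3], [438.3, -36.3], [456.4, -18.5], [436.6, -20.5], [454.8, -2.7], [435.0, -4.7], [453.1, 13.1], [433.5, 11.0]] (array([447.3, -27.4]), array([79.4, 19.9]), -84.1)
t 17.6 pos [445.7 -11.6 182.6] yaw -84.18 F [-0.1  0.3 -1.5] w 35.1 g 61.7 j6 -0.24
turn [0.003 0.    0.013] shift [  14.7 -156.5   20.2]
```

>>> carry_out(motion=[[0,0,0.012,5,-45,0,-1],[0,0,0.012,10,-100,0,-1],[0,0,0.012,15,-150,0,-1],[0,0,0.012,15.3,-156.6,10,-1],[0,0,0.012,15.3,-156.6,20,-1]])

```text
clock: 18.23
position: [602.8, -11.0, 160.8]
ee_rot: [0.738, -0.675, -0.002, 0.002]
contact_force: [-0.4, 0.1, -1.5]
gripper_width: 35.0
grasp_force: 61.7
```

>>> carry_out(motion=[[0,0,0,0,0,0,-1],[0,0,0,0,0,0,-1],[0,0,0,0,0,0,-1]])

```text
clock: 18.6
position: [603.9, -10.6, 164.7]
ee_rot: [0.738, -0.674, 0.0, -0.001]
contact_force: [0.6, -0.2, 0.1]
gripper_width: 35.0
grasp_force: 61.7
```

```bash
python3 - <<'E'
from h import *
d=get_image("wrist"); go(603,-11,115,-84.85)
im=d["color"]; cv2.imwrite("pics/w10.png",im)
# columns: strip and magazine base at symmetric rows
b=mask(d,(100,100,20),(125,255,255),(200,60,440,200)); c=np.argwhere(b>0)[:,1]; print("blue cols",c.min(),c.max(),(c.min()+c.max())/2)
s=mask(d,(20,110,60),(32,255,255),(260,90,380,148)); print("lip col",np.argwhere(s>0).mean(0))
w=mask(d,(15,110,40),(35,255,255),(280,160,370,200)); print("screws",np.argwhere(w>0).mean(0))
E
```

```text
t 18.65 pos [604.  -10.6 164.7] yaw -84.83 F [-0.2 -0.2 -0.5] w 34.7 g 61.7 j6 -0.16
turn [-0.001  0.     0.   ] shift [ 0.3  1.1 49.7]
blue cols 253 388 320.5
lip col [129.10477835 320.9890616 ]
screws [181.02803738 322.83857264]
```

Aligned to within about 1 mm. Going down the same way as with the first strip.

>>> carry_out(motion=[[0,0,0,0,0.5,12,-1],[0,0,0,0,0.5,24,-1],[0,0,0,0,0.5,36,-1],[0,0,0,0,0.5,48,-1],[0,0,0,0,0.5,48,-1]])

```text
clock: 19.27
position: [603.2, -10.9, 114.5]
ee_rot: [0.738, -0.675, -0.001, 0.001]
contact_force: [0.6, -0.2, -0.4]
gripper_width: 34.8
grasp_force: 61.8
```

>>> carry_out(motion=[[0,0,0,0,0,8,-1],[0,0,0,0,0,16,-1],[0,0,0,0,0,24,-1],[0,0,0,0,0,24,-1]])

```text
clock: 19.77
position: [603.9, -10.7, 91.3]
ee_rot: [0.738, -0.675, 0.0, -0.0]
contact_force: [1.6, -0.3, 2.4]
gripper_width: 35.0
grasp_force: 62.0
```

>>> carry_out(motion=[[0,0,0,0,0,6,-1],[0,0,0,0,0,12,-1],[0,0,0,0,0,18.5,-1],[0,0,0,0,0,18.5,-1],[0,0,0,0,0,18.5,-1]])

```text
clock: 20.4
position: [603.6, -10.7, 73.3]
ee_rot: [0.738, -0.675, -0.0, 0.0]
contact_force: [1.1, -0.4, 2.9]
gripper_width: 34.9
grasp_force: 62.2
```

```bash
python3 - <<'E'
from h import *
d=get_image("wrist"); go(603,-10.7,73,-84.85)
cv2.imwrite("pics/w11.png",d["color"])
s=mask(d,(20,110,60),(32,255,255),(260,80,380,176)); a=np.argwhere(s>0); print("lip",a.min(0),a.max(0))
E
```

```text
t 20.45 pos [603.6 -10.7  73.4] yaw -84.84 F [ 1.4 -0.5  3.4] w 34.6 g 62.2 j6 -0.16
turn [0. 0. 0.] shift [-0.1  0.5  0.4]
lip [ 97 270] [175 368]
```

>>> carry_out(motion=[[0,0,0,0,0,1.2,-1],[0,0,0,0,0,1.2,-1],[0,0,0,0,0,1.2,-0.05],[0,0,0,0,0,1.2,0.2],[0,0,0,0,0,1.2,0.5]])

```text
clock: 21.08
position: [603.0, -10.9, 71.6]
ee_rot: [0.738, -0.675, -0.001, 0.001]
contact_force: [0.4, -0.5, 0.1]
gripper_width: 64.1
grasp_force: 0.0
```

>>> carry_out(motion=[[0,0,0,0,0,0,0.5],[0,0,0,0,0,-35,0.5],[0,0,0,0,0,-85,0.5],[0,0,0,0,0,-135,0.6],[0,0,0,0,0,-160,0.6]])

```text
clock: 21.7
position: [604.5, -10.7, 235.6]
ee_rot: [0.738, -0.674, 0.002, -0.002]
contact_force: [0.3, 0.7, -0.6]
gripper_width: 68.4
grasp_force: 0.0
```

>>> carry_out(motion=[[0,0,0,0,0,0,0.6],[0,0,0,0,0,0,0.6]])

```text
clock: 21.95
position: [602.8, -10.8, 230.8]
ee_rot: [0.738, -0.675, -0.001, 0.001]
contact_force: [0.3, 0.2, 0.3]
gripper_width: 68.1
grasp_force: 0.0
```

```bash
python3 - <<'E'
from h import *
d=get_image("wrist"); go(603,-10,230,-84.8)
s=get_image("scene")
out=np.zeros((480,800,3),np.uint8); out[:,:440]=d["color"][:,100:540]; e=cv2.resize(s["color"][180:315,305:425],None,fx=3,fy=3,interpolation=2); out[:405,440:]=e; cv2.imwrite("pics/w12.png",out)
o=mask(d,(15,130,40),(35,255,255),(280,100,360,330)); n,l,st,c=cv2.connectedComponentsWithStats(o)
k=(st[1:,4]>30)&(st[1:,4]<400); p=onplane(d,c[1:][k],87,True); print(k.sum(),rect(p),p.mean(0))
E
```

```text
t 22.0 pos [602.7 -10.9 230.4] yaw -84.86 F [-0.6 -1.4 -1.4] w 68.5 g 0.0 j6 -0.16
turn [ 0.003  0.    -0.001] shift [-0.8 -0.4  0.4]
12 (array([603.4, -10.5]), array([79.7, 20. ]), -84.8) [603.35041846 -10.51548863]
```

View pics/w12.png

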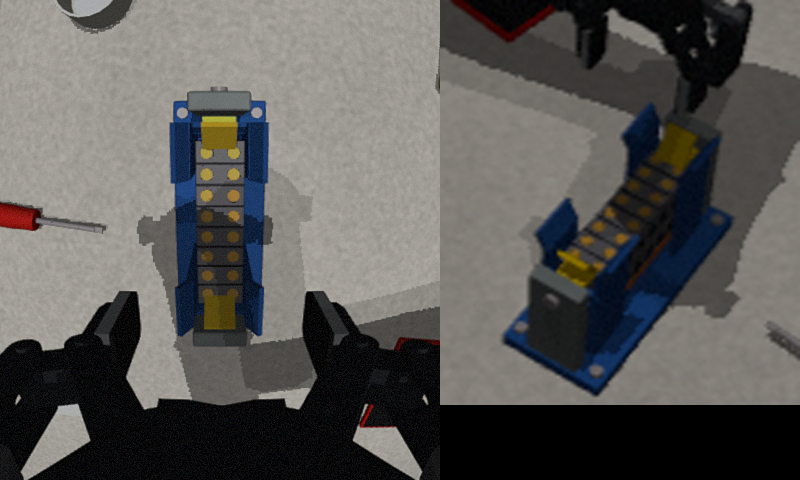

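The upper strip is flat under both lips, at (219,132) and (220,310), with its centre at (603.4,-10.5). In the scene view the orange plate is now two strips down. Handing in.

```bash
python3 -c "
from bench import *
print(job_done())"
```

```text
the job is handed in; nothing more can be done
None
```

I loaded both strips flat and screws up into the magazine, with both lips over the upper one in the last camera view, and handed the job in at about 22 s; the hand-in gave no verdict.

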